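# Slide the manifold block through the guard gap onto the leak-test head

### The arm

A 6-joint arm with a two-finger parallel gripper is mounted at the origin on the work surface. World frame = base frame: x ahead of the robot, y to its left, z up, the work surface at z = 0. Lengths are in m, angles in degrees, forces in N, time in s.
With the tool pointing down it reaches from about 0.35 to 0.875 m from the base axis. Payload 4.2 kg.
Tool frame: the origin (TCP) lies midway between the tips of the shut fingers; the grasp point (between the pads) lies 19 mm behind it (r.grasp_offset is the distance from the TCP to the grasp point, in m); z points along the fingers, y is the direction in which the jaws open and shut (so a half turn about z gives the same grasp; the last joint's range is limited). The gripper opens to 87 mm and grips with 3 to 60 N. Pads are 19 mm wide; open, the fingers measure 117 mm over their backs; the gripper's body (75 mm by 190 mm) begins 51 mm behind the grasp point.
Start: joints at [85.806, 22.042, 0.453, 0, -68.411, -14.817], TCP at [0.204, 0.591, 0.223] pointing down, gripper open.
Joint ranges: [-179.83, 179.83], [-69.29, 118.12], [-61.27, 80.66], [-181.25, 117.63], [-171.15, -9.14], [-177.46, 177.46]. Speed limits (degrees/s): [159.86, 159.86, 180, 180, 180, 180].

### API

Orientations are given as a 3x3 rotation matrix whose columns are the frame's x, y, z axes.
In Python, from station import r gives the robot as it stands.
- The arm moves only by the shell command python3 -m crank 'ROWS'. ROWS is JSON, a list of rows, each a list of 3 entries, a list of its own where there are three numbers: the closure, from -1 (fully open) to 1 (shut), so that 0 is half open, then the shift along the tool's x, y, z as a fraction of full scale, then the turn, a rotation vector about the tool's x, y, z as a fraction of full scale. In form: [[fingers, [dx, dy, dz], [wx, wy, wz]], ...]. A call has 1 to 8 rows; each row shifts and turns the commanded pose from where the row before left it, along the tool's axes as they then stand; what a row does not reach is not made up. Full scale, the value 1, is 100 mm for a shift and 45 degrees for a turn. A row lasts 1/10 s, in which the tool goes at most 50 mm and 8.59 degrees, less where a joint would pass 70% of its speed; a pose out of reach is approached as far as the arm can. A call with a number of a shift or a turn outside -1 to 1 is refused whole. A call with a gripper value outside its range is refused whole. The fingers move at their own pace and stop on an object; the grip force is fixed at half the most. Time passes only in rows, so rows that do not move let the fingers close. It gives the time, the measured TCP pose, the force and the opening at its end, in the units of the state.
- r.sense(): the state, without advancing time (a new reading comes with each control period).
- r.capture(name): name is "side" or "top"; returns a dict with "img" (384x512x3 uint8, blue, green, red), "fx", "fy", "cx", "cy" (pixels), "R" (3x3) and "t" (3): a world point X has camera coordinates R X + t. Camera axes: x right, y down, z forward; pixel columns grow to the right and rows downward; lengths in m; the calibration is good to about 2 mm. A picture is of the moment at which its call begins. There is no depth.
- r.finish_job(): hands the job in, once; it reports no verdict.
The state is a dict: "time_s": time; "joints": joint angles; "joint_velocities": joint speeds; "effort": joint torques, N m; "tcp_pos": TCP position; "ee_rot": TCP orientation; "wrist_force": force on the tool from outside, world axes, zero at the start; "moment": the same for the moment, N m; "gripper_width": opening from 0.0 (shut) to 1.0 (fully open).
Only numpy, scipy, OpenCV 4.12 (cv2) and the standard library are available. Lean on these libraries where they do the work, as an engineer would, in place of code of your own. Each camera call takes 0.05 s, during which the arm holds its last target.

### The job

Push the aluminium manifold block along the bench, through the narrow gap between the two low yellow guard rails, until it is completely through and sits squared up and fully home against the front face of the blue test head. Only push it with the fingers: it must stay flat on the bench and must not be lifted, and the loose things around it must be left standing where they are. Finish with the hand clear of everything.

Things in the scene. Friction and masses are not known exactly. Their poses are not given: they have to be found in the camera images.
- dock: Fixed leak-test station, moved and turned each time. Origin on the bench, mid-gap between the yellow rails; +x points through the gap to the test head (the way to push), y across, z up. Rails: two low hoops of 26 mm yellow tube, 44 mm tall, from y = 48 to 152 and -48 to -152 mm, x = -13 to 13 mm. Clear gap 96 mm between round posts. A green landing rectangle is painted beyond, centre x = 70 mm.
- head_face (a point): Foot of the blue test head's upright front face, at its middle, on the bench: 118 mm beyond the gap's middle (dock x = 118 mm, y = 0), axes as dock. The face is 130 mm wide, 55 mm tall; the head reaches 65 mm further back and has a gauge and a red-capped brass valve on top, up to 120 mm above the bench. The seated block's centre is 48 mm before this face.
- block: Loose aluminium manifold block, 96 long (x) x 90 wide (y) x 30 mm tall, 0.45 to 0.85 kg, black port discs on top (two small to the front, one large to the rear). Origin: centre of its underside; +x out of its leading face. Starts 120 to 150 mm before the gap's middle, up to 30 mm off its centre line, turned up to 0.35 rad. Slides with dry friction, a few newtons; 3 mm play each side in the gap.
- coupling: Loose brass and steel hydraulic coupling standing upright on the bench beyond the rails, left of the landing place; 33 mm across, 42 mm tall; origin at the centre of its underside. To be left alone.
- socket: Loose steel socket standing upright on the bench beyond the rails, right of the landing place; 30 mm diameter, 38 mm tall; origin at the centre of its underside. To be left alone.
- solenoid: Loose black solenoid coil with a small brass stem, 40 x 40 mm, 57 mm tall, standing on the bench; origin at the centre of its underside. To be left alone.
- can: Loose can, 60 mm diameter, 170 mm tall, standing upright; origin at the centre of its underside. To be left alone.
- cup: Loose orange plastic parts cup, 72 mm across the rim, 60 mm tall, upright; origin at the centre of its underside. To be left alone.
- wrench: Loose wrench lying flat on the bench; origin near its middle. To be left alone.
- driver: Loose screwdriver lying on the bench; origin near its middle. To be left alone.
Things that resemble listed ones, but are neither listed nor needed, are in the scene too. Leave any brown or turquoise look-alike of the block alone.

How it is judged:
By the outcome, as a careful person would: the job done as asked, in the order asked, and still so for the second after the job is handed in, with the robot touching nothing.
It also fails if it takes over 67 s, if anything falls off the work surface, if the arm or the gripper's body presses on something with over 40 N, if the wrist force passes 120 N, or if a joint passes its speed limit or range.

## Working session

There is one attempt and no reset: what is moved stays moved. The work goes in short steps, Python scripts to look and compute and a shell command to move; the robot and the scene stay as the last step left them, time stands still between calls to the robot, and variables do not carry over. Pictures are saved under pics/ and viewed, and the job is handed in when it is done.

```bash
mkdir -p pics; ls; python3 - <<'E'
from station import r
import cv2,numpy as np,pickle
for n in("side","top"):
    c=r.capture(n);cv2.imwrite(f"pics/{n}0.png",c["img"]);pickle.dump(c,open(f"{n}0.pkl","wb"))
    print(n,c["fx"],c["fy"],c["cx"],c["cy"],np.round(c["R"],3).tolist(),np.round(c["t"],3))
s=r.sense()
print(s)
E
```

```text
pics
side 483.1792761540299 483.1792761540299 255.6596633116622 193.01787629992464 [[0.705, -0.709, 0.01], [-0.53, -0.537, -0.656], [0.471, 0.458, -0.754]] [-0.382  0.297  1.036]
top 379.8139069171731 379.8139069171731 257.52732552470826 192.8003640401222 [[-0.011, -1.0, -0.017], [-0.992, 0.013, -0.122], [0.122, 0.016, -0.992]] [0.007 0.547 0.937]
{'time_s': 0.1, 'joints': array([ 8.58053886e+01,  2.20856525e+01,  3.89289467e-01, -2.58318793e-02,
       -6.84105265e+01, -1.48183886e+01]), 'joint_velocities': array([-0.00391539, -0.06529656,  0.13360382,  0.05812762,  0.09647448,
        0.12252633]), 'effort': array([-1.93455157e-04, -3.91688025e+01,  1.87938255e+01,  4.23190042e+00,
        1.35405376e-02, -6.59485795e-05]), 'tcp_pos': array([0.20340237, 0.59042146, 0.22158654]), 'ee_rot': array([[ 9.45390517e-01, -3.25939356e-01, -5.54552207e-04],
       [-3.25939820e-01, -9.45388748e-01, -1.82987771e-03],
       [ 7.21617471e-05,  1.91069968e-03, -9.99998172e-01]]), 'wrist_force': array([ 0.54489971,  0.44160867, -0.27890859]), 'moment': array([-0.03702184, -0.00911628, -0.01231599]), 'gripper_width': 1.0033734740012714}
```

View pics/side0.png

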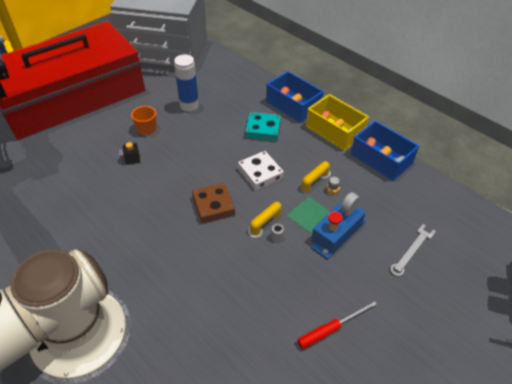

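View pics/top0.png

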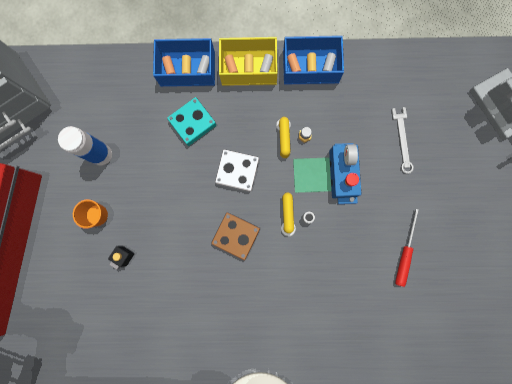

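Side view: the aluminium block is at (260,170), the brown look-alike at (213,202) and the turquoise one at (263,125). In the top view these are at (237,171), (236,237) and (192,121). The rails are at (285,137) and (288,213), the green rectangle at (311,175), and the head at (346,173). I choose the bare aluminium block and will check it in a close crop.

```bash
python3 - <<'E'
import cv2
a=cv2.imread("pics/top0.png")[100:260,190:390]
cv2.imwrite("pics/crop_top.png",cv2.resize(a,None,fx=4,fy=3.75,interpolation=cv2.INTER_CUBIC) if 0 else cv2.resize(a[:150],None,fx=4,fy=4,interpolation=cv2.INTER_CUBIC))
a=cv2.imread("pics/side0.png")[110:260,200:400]
cv2.imwrite("pics/crop_side.png",cv2.resize(a,None,fx=4,fy=4,interpolation=cv2.INTER_CUBIC))
E
```

```text
(no output)
```

View pics/crop_top.png

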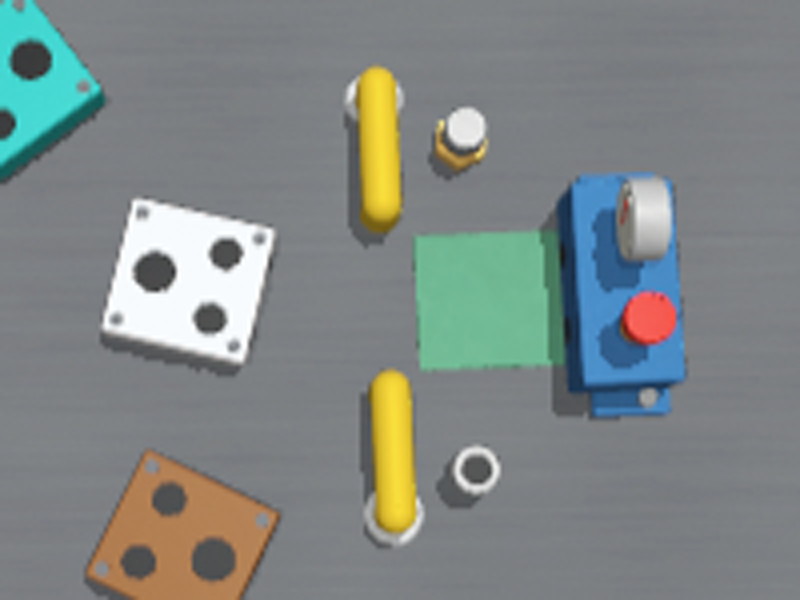

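View pics/crop_side.png

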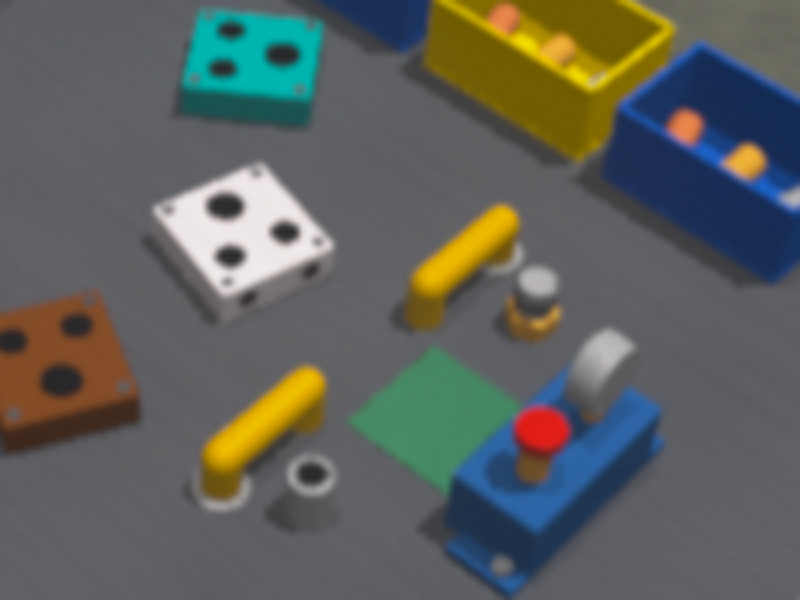

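The crops confirm it: the bare aluminium block is left of the gap, with its two small ports facing the gap. Next I measure it.

```bash
cat > h.py <<'E'
import cv2,numpy as np,pickle
def ray(c,p):
    R=np.array(c["R"]);t=np.array(c["t"]).ravel()
    d=R.T@np.array([(p[0]-c["cx"])/c["fx"],(p[1]-c["cy"])/c["fy"],1.]);return -R.T@t,d
def onz(c,p,z):
    o,d=ray(c,p);return o+d*(z-o[2])/d[2]
def tri(c1,p1,c2,p2):
    o1,d1=ray(c1,p1);o2,d2=ray(c2,p2)
    k=np.linalg.lstsq(np.stack([d1,-d2],1),o2-o1,rcond=None)[0]
    a=o1+d1*k[0];b=o2+d2*k[1];return (a+b)/2,np.linalg.norm(a-b)
def masks(im):
    h=cv2.cvtColor(im,cv2.COLOR_BGR2HSV)
    return dict(green=cv2.inRange(h,(60,60,60),(85,255,180)),yellow=cv2.inRange(h,(20,120,100),(33,255,255)),
      blue=cv2.inRange(h,(100,120,60),(125,255,255)),white=cv2.inRange(h,(0,0,185),(180,35,255)),black=cv2.inRange(h,(0,0,0),(180,80,62)))
def cnts(m,amin):
    cs,_=cv2.findContours(m,cv2.RETR_EXTERNAL,cv2.CHAIN_APPROX_NONE)
    return [c for c in cs if cv2.contourArea(c)>amin]
E
python3 - <<'E'
from h import *
for n in("top","side"):
    c=pickle.load(open(n+"0.pkl","rb"));m=masks(c["img"])
    for k in m:
        for q in cnts(m[k],60 if k!="black" else 12):
            x,y,w,h=cv2.boundingRect(q)
            if n=="top" and not(205<x<370 and 100<y<260): continue
            if n=="side" and not(200<x<400 and 120<y<270): continue
            (cx,cy),s,a=cv2.minAreaRect(q);
            print(n,k,cv2.contourArea(q),np.round(cv2.boxPoints(cv2.minAreaRect(q)),1).tolist(),"c",round(cx,1),round(cy,1))
            hl=cv2.approxPolyDP(q,3,True);print("   poly",hl[:,0].tolist())
E
```

```text
top green 105.0 [[293.0, 158.0], [330.0, 158.0], [330.0, 190.0], [293.0, 190.0]] c 311.5 174.0
   poly [[293, 159], [293, 164], [294, 159], [324, 158], [330, 190], [328, 158]]
top yellow 348.0 [[281.6000061035156, 193.1999969482422], [291.79998779296875, 192.60000610351562], [294.1000061035156, 231.8000030517578], [283.8999938964844, 232.39999389648438]] c 287.9 212.5
   poly [[285, 193], [284, 230], [290, 232], [292, 196]]
top yellow 342.5 [[278.70001220703125, 117.0999984741211], [288.5, 116.80000305175781], [289.8999938964844, 156.89999389648438], [280.1000061035156, 157.1999969482422]] c 284.3 137.0
   poly [[282, 117], [280, 155], [286, 157], [289, 130], [287, 118]]
top blue 1254.0 [[328.29998779296875, 144.39999389648438], [357.3999938964844, 142.5], [361.3999938964844, 202.60000610351562], [332.29998779296875, 204.5]] c 344.8 173.5
   poly [[335, 144], [330, 150], [332, 197], [337, 197], [338, 203], [355, 203], [360, 194], [358, 154], [357, 163], [347, 166], [343, 161], [345, 144]]
top white 81.5 [[304.0, 212.0], [314.0, 212.0], [314.0, 222.0], [304.0, 222.0]] c 309.0 217.0
  
[... 1791 characters left out ...]
79.0 [[398.70001220703125, 264.0], [415.8999938964844, 241.1999969482422], [418.8999938964844, 243.39999389648438], [401.79998779296875, 266.29998779296875]] c 408.8 253.7
   poly [[417, 242], [400, 265]]
side white 740.0 [[238.60000610351562, 162.1999969482422], [270.20001220703125, 146.39999389648438], [282.6000061035156, 171.1999969482422], [251.0, 187.0]] c 260.6 166.7
   poly [[266, 152], [239, 162], [256, 183], [282, 171]]
side black 34.0 [[211.0, 202.0], [219.0, 202.0], [219.0, 207.0], [211.0, 207.0]] c 215.0 204.5
   poly [[211, 204], [219, 206], [217, 202]]
side black 13.0 [[216.0, 189.0], [221.0, 189.0], [221.0, 192.0], [216.0, 192.0]] c 218.5 190.5
   poly [[216, 190], [221, 192]]
```

```bash
python3 - <<'E'
from h import *
T=pickle.load(open("top0.pkl","rb"));S=pickle.load(open("side0.pkl","rb"))
tc=[(223,149.5),(215.5,182),(250,190.5),(258.3,158)];sc=[(266,151.5),(238.3,162.2),(256,184),(283,171)]
P=[]
for a,b in zip(tc,sc): 
    p,e=tri(T,a,S,b);P.append(p);print("tri",np.round(p*1000),round(e*1000,1),"z30",np.round(onz(T,a,.03)*1000), np.round(onz(S,b,.03)*1000))
# dock from rails
up=onz(T,(284.3,137),.031);dn=onz(T,(287.9,212.5),.031)
print("rails top",up*1e3,dn*1e3,(up+dn)*500,np.linalg.norm(up-dn))
v=up-dn; print("dock x yaw from rails",np.degrees(np.arctan2(-v[0],v[1])))
up2=onz(S,(315,175.5),.031);dn2=onz(S,(265.7,217.7),.031);v=up2-dn2
print("rails side",up2*1e3,dn2*1e3,(up2+dn2)*500,np.degrees(np.arctan2(-v[0],v[1])))
# x axis = v rotated -90: (vy,-vx)
m=masks(T["img"])["yellow"]
for lo,hi in((117,157),(193,233)):
    ys,xs=np.nonzero(m[lo:hi,275:300]);ys+=lo;xs+=275
    Q=np.array([onz(T,p,.031)[:2] for p in zip(xs,ys)]);w,V=np.linalg.eigh(np.cov(Q.T));d=V[:,1]*np.sign(V[0,1])
    print("rail",Q.mean(0),"axis yaw",np.degrees(np.arctan2(-d[0],d[1])))
hsv=cv2.cvtColor(T["img"],cv2.COLOR_BGR2HSV);print("green px",hsv[175,305],hsv[175,322])
g=cv2.inRange(hsv,(50,50,50),(90,255,255));
for q in cnts(g,300):
    M=cv2.minAreaRect(q);x=cv2.boxPoints(M);
    if 290<M[0][0]<340: print("green",x.round(1).tolist(),[np.round(onz(T,p,0)[:2]*1e3).tolist() for p in x])
# head front top edge
for p in((332,150),(333.5,196)): print("head",onz(T,p,.055)*1e3)
E
```

```text
tri [667.  88.  21.] 6.0 z30 [663.  89.  30.] [663.  80.  30.]
tri [579. 108.  27.] 3.2 z30 [577. 108.  30.] [578. 104.  30.]
tri [557.  18.  24.] 5.4 z30 [554.  20.  30.] [555.  13.  30.]
tri [640.  -4.  29.] 3.5 z30 [639.  -3.  30.] [641.  -5.  30.]
rails top [693.12484021 -71.10579118  31.        ] [496.04254161 -76.34030343  31.        ] [594.58369091 -73.72304731  31.        ] 0.19715180074593172
dock x yaw from rails -88.47857992357297
rails side [689.52805568 -77.69513397  31.        ] [491.38687573 -84.61399673  31.        ] [590.45746571 -81.15456535  31.        ] -88.00010966512448
rail [ 0.69343107 -0.07137009] axis yaw -89.84077067537103
rail [ 0.49658317 -0.07623838] axis yaw -88.60088284026948
green px [ 75  99 186] [ 75 101 185]
green [[292.70001220703125, 158.1999969482422], [329.29998779296875, 156.8000030517578], [330.70001220703125, 191.0], [294.0, 192.39999389648438]] [[643.0, -94.0], [646.0, -192.0], [554.0, -192.0], [551.0, -95.0]]
head [ 650.95305696 -189.34307685   55.        ]
head [ 534.0358267  -188.95625494   55.        ]
```

Top-view fits:
- **Dock:** origin about (595, -74) mm, yaw about -88.4°. The rails, green rectangle and head agree.
- **Block:** centre about (608, 53) mm, yaw about -104.6°. In the dock frame that is X -127, Y +16, turned -16°.

Plan:
1. Sweep a flat two-finger pusher against the block's +Y side, which squares and centres it in one go.
2. Push it from behind.

First I go above the +Y side.

```bash
python3 -m crank '[[-0.4,[0,0,0],[0,0,-0.153]],[-0.4,[0,0,0],[0,0,-0.153]],[-0.4,[0,0,0],[0,0,-0.153]],[-0.4,[0.298,0.343,0],[0,0,0]],[-0.4,[0.298,0.343,0],[0,0,0]],[-0.4,[0.298,0.343,0],[0,0,0]],[-0.4,[0.298,0.343,0],[0,0,0]],[-0.4,[0.298,0.343,0],[0,0,0]]]'
python3 -m crank '[[-0.4,[0.298,0.343,0],[0,0,0]],[-0.4,[0.298,0.343,0],[0,0,0]],[-0.4,[0.298,0.343,0],[0,0,0]],[-0.4,[0.298,0.343,0],[0,0,0]],[-0.4,[0,0,0],[0,0,0]]]'
```

```text
time_s: 0.9
tcp_pos: [0.3581, 0.4221, 0.2222]
ee_rot: [[1.0, 0.029, -0.0], [0.029, -1.0, -0.001], [-0.0, 0.001, -1.0]]
wrist_force: [0.2, 1.0, 0.3]
gripper_width: 0.699
time_s: 1.4
tcp_pos: [0.4828, 0.2862, 0.2219]
ee_rot: [[1.0, 0.022, -0.001], [0.022, -1.0, -0.002], [-0.001, 0.001, -1.0]]
wrist_force: [-0.6, -0.0, -0.0]
gripper_width: 0.705
```

```bash
python3 - <<'E'
from h import *
T=pickle.load(open("top0.pkl","rb"));S=pickle.load(open("side0.pkl","rb"))
h=cv2.cvtColor(T["img"],cv2.COLOR_BGR2HSV)
for q in cnts(cv2.inRange(h,(80,120,80),(95,255,255)),300): print("turq",[np.round(onz(T,p,.03)[:2]*1e3).tolist() for p in cv2.boxPoints(cv2.minAreaRect(q))])
for q in cnts(cv2.inRange(h,(5,80,60),(18,200,220)),600): print("brown",[np.round(onz(T,p,.03)[:2]*1e3).tolist() for p in cv2.boxPoints(cv2.minAreaRect(q))])
for p in((333,145),(335.5,197)): print("head",onz(T,p,.055)*1e3)
print(tri(T,(306,131),S,(334,180)),tri(T,(309,215),S,(278,228)))
E
```

```text
turq [[750.0, 239.0], [809.0, 163.0], [730.0, 106.0], [673.0, 181.0]]
brown [[421.0, 121.0], [501.0, 80.0], [458.0, -5.0], [378.0, 36.0]]
head [ 663.82953378 -192.31744186   55.        ]
head [ 531.46878022 -193.82334132   55.        ]
(array([ 0.70656457, -0.12745461,  0.03842056]), np.float64(0.0010735121258424385)) (array([ 0.48872808, -0.12929451,  0.03314465]), np.float64(0.00042887635002578463))
```

```bash
python3 -m crank '[[-0.4,[0.296,0.337,0],[0,0,-0.007]],[-0.4,[0.296,0.337,0],[0,0,0]],[-0.4,[0.296,0.337,0],[0,0,0]],[-0.4,[0.296,0.337,0],[0,0,0]],[-0.4,[0.296,0.337,0],[0,0,0]],[-0.4,[0.296,0.337,0],[0,0,0]],[-0.4,[0.296,0.337,0],[0,0,0]],[-0.4,[0,0,0],[0,0,0]]]'
python3 -m crank '[[-0.4,[0,0,0.3],[0,0,0]],[-0.4,[0,0,0.3],[0,0,0]],[-0.4,[0,0,0.3],[0,0,0]],[-0.4,[0,0,0.3],[0,0,0]],[-0.4,[0,0,0],[0,0,0]],[-0.4,[0,0,0],[0,0,0]]]'
python3 - <<'E'
from station import r
import cv2,pickle
for n in("side","top"):
    c=r.capture(n);pickle.dump(c,open(f"{n}1.pkl","wb"));x,y=(200,80) if n=="side" else (190,80)
    cv2.imwrite(f"pics/{n}1.png",cv2.resize(c["img"][y:y+150,x:x+200],None,fx=4,fy=4,interpolation=cv2.INTER_CUBIC))
E
```

```text
time_s: 2.2
tcp_pos: [0.6976, 0.0575, 0.2203]
ee_rot: [[1.0, 0.029, -0.002], [0.029, -1.0, -0.001], [-0.002, 0.001, -1.0]]
wrist_force: [-0.6, 1.4, -1.9]
gripper_width: 0.7
time_s: 2.8
tcp_pos: [0.6954, 0.0618, 0.1026]
ee_rot: [[0.999, 0.035, -0.001], [0.035, -0.999, -0.001], [-0.001, 0.001, -1.0]]
wrist_force: [0.3, -0.1, 1.5]
gripper_width: 0.704
```

View pics/side1.png

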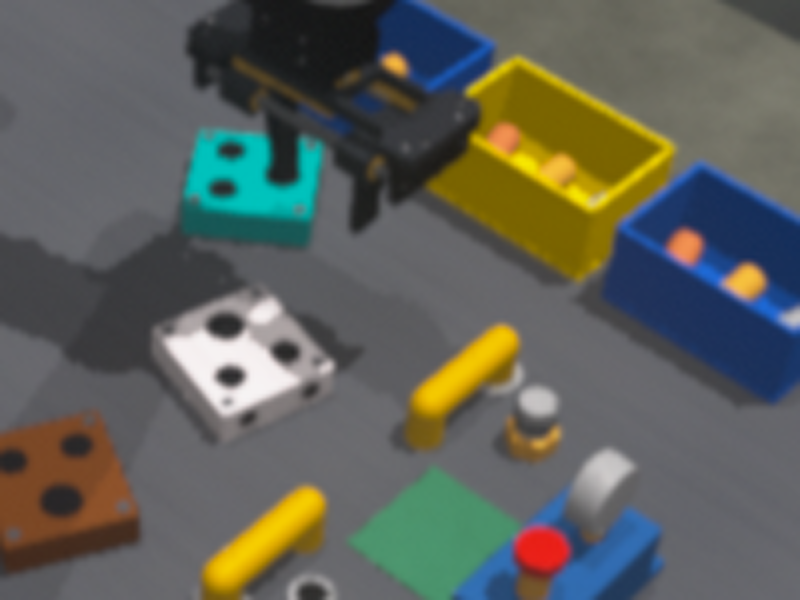

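View pics/top1.png

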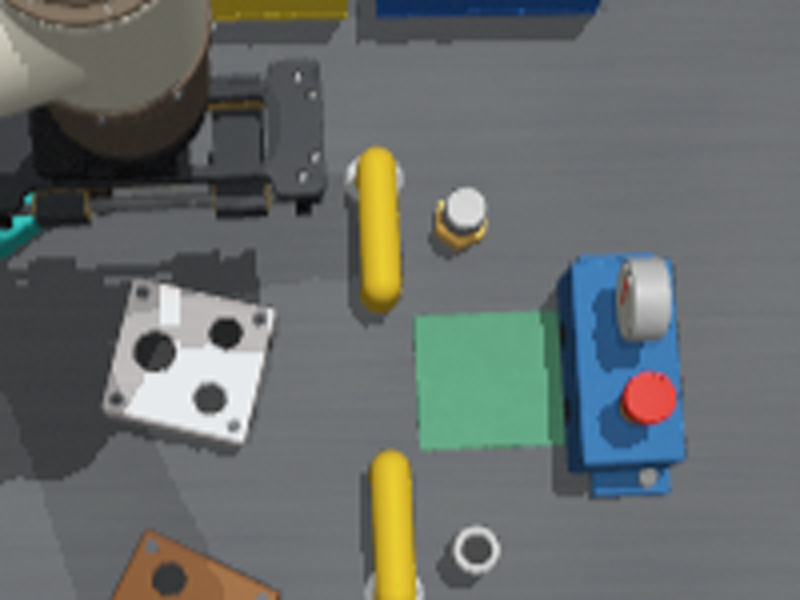

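The hand is beyond the block's +Y side. The turquoise block (top crop, lower left of the hand) is about 30 mm clear of the fingers. I narrow the fingers so the rear one covers the block's rear corner (y≈89 mm), then descend.

```bash
python3 -m crank '[[0,[0,0.06,0],[0,0,0.007]],[0,[0,0,0.15],[0,0,0]],[0,[0,0,0.15],[0,0,0]],[0,[0,0,0.2],[0,0,0]],[0,[0,0,0.2],[0,0,0]],[0,[0,0,0.15],[0,0,0]],[0,[0,0,0.05],[0,0,0]],[0,[0,0,0],[0,0,0]]]'
python3 -m crank '[[0,[0,0,0],[0,0,0]]]'
```

```text
time_s: 3.7
tcp_pos: [0.6951, 0.0549, 0.0112]
ee_rot: [[1.0, 0.029, -0.002], [0.029, -1.0, -0.001], [-0.002, 0.001, -1.0]]
wrist_force: [0.4, -0.7, 0.1]
gripper_width: 0.498
time_s: 3.8
tcp_pos: [0.6963, 0.0553, 0.0132]
ee_rot: [[1.0, 0.029, 0.001], [0.029, -1.0, 0.0], [0.001, -0.0, -1.0]]
wrist_force: [-0.3, 0.3, -0.4]
gripper_width: 0.501
```

```bash
python3 -m crank '[[0,[-0.04,0,0],[0,0,0]],[0,[-0.04,0,0],[0,0,0]],[0,[-0.04,0,0],[0,0,0]],[0,[-0.04,0,0],[0,0,0]],[0,[-0.04,0,0],[0,0,0]],[0,[-0.04,0,0],[0,0,0]],[0,[-0.04,0,0],[0,0,0]],[0,[-0.04,0,0],[0,0,0]]]'
python3 -m crank '[[0,[-0.04,0,0],[0,0,0]],[0,[-0.04,0,0],[0,0,0]],[0,[-0.03,0,0],[0,0,0]],[0,[0,0,0],[0,0,0]]]'
python3 - <<'E'
from station import r
import cv2,pickle
for n in("side","top"):
    c=r.capture(n);pickle.dump(c,open(f"{n}2.pkl","wb"));x,y=(200,110) if n=="side" else (190,100)
    cv2.imwrite(f"pics/{n}2.png",cv2.resize(c["img"][y:y+150,x:x+200],None,fx=4,fy=4,interpolation=cv2.INTER_CUBIC))
E
```

```text
time_s: 4.6
tcp_pos: [0.6647, 0.0548, 0.0131]
ee_rot: [[1.0, 0.029, 0.003], [0.029, -1.0, 0.001], [0.003, -0.001, -1.0]]
wrist_force: [3.3, 1.4, -0.3]
gripper_width: 0.501
time_s: 5.0
tcp_pos: [0.6525, 0.054, 0.013]
ee_rot: [[1.0, 0.029, 0.0], [0.029, -1.0, 0.0], [0.0, -0.0, -1.0]]
wrist_force: [3.5, 0.8, 1.3]
gripper_width: 0.5
```

View pics/side2.png

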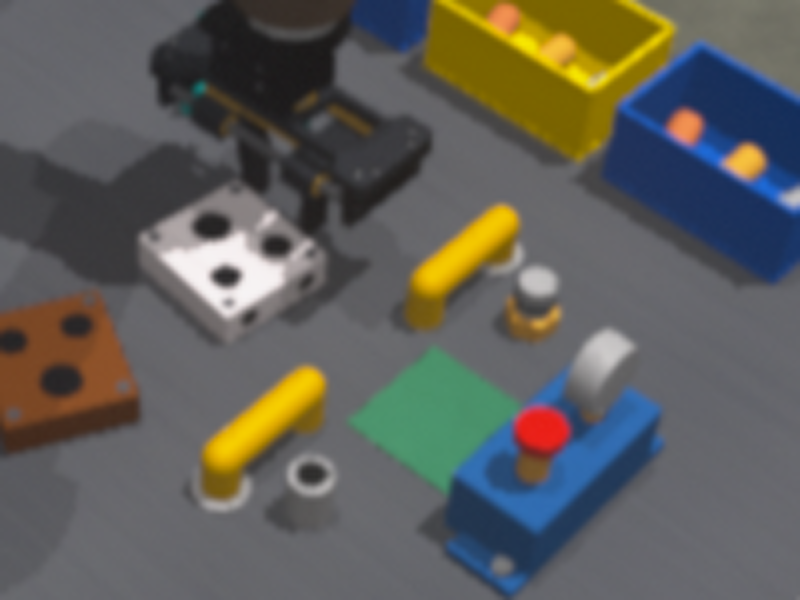

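View pics/top2.png

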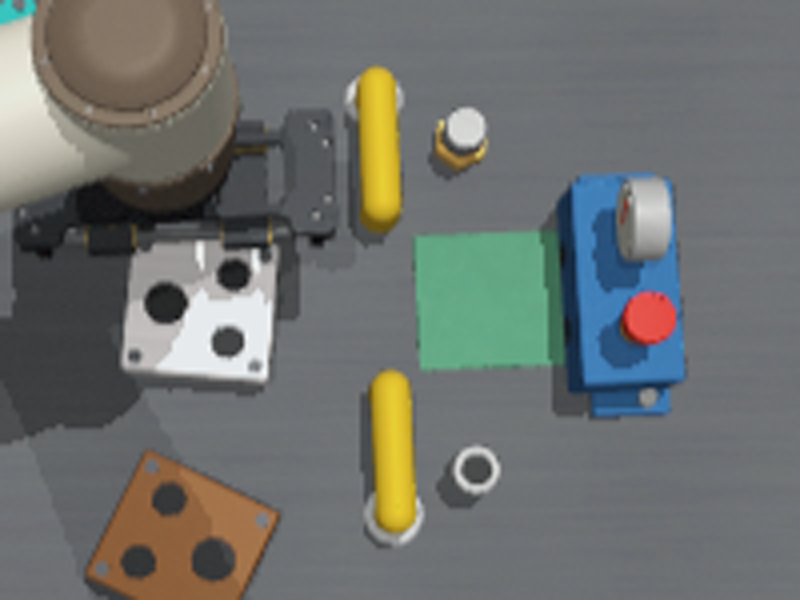

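The block is nearly square (about 6° left) and on the centre line: top-crop centre (200,310), gap axis about 308 there. Pushing from behind will take out the remaining turn. I back off, lift, turn 90° and look.

```bash
python3 -m crank '[[0,[0.15,0,0],[0,0,0]],[0,[0.15,0,0],[0,0,0]],[0,[0,0,-0.4],[0,0,0]],[0,[0,0,-0.4],[0,0,0]],[0,[0,0,-0.4],[0,0,0]],[0,[0,0,0],[0,0,0.182]],[0,[0,0,0],[0,0,0.182]],[0,[0,0,0],[0,0,0.182]]]'
python3 -m crank '[[0,[0,0,0],[0,0,0.182]],[0,[0,0,0],[0,0,0.182]],[0,[0,0,0],[0,0,0.182]],[0,[0,0,0],[0,0,0.182]],[0,[0,0,0],[0,0,0.182]],[0,[0,0,0],[0,0,0.182]],[0,[0,0,0],[0,0,0.182]],[0,[0,0,0],[0,0,0.18]]]'
python3 -m crank '[[0,[-0.45,0,0],[0,0,0]],[0,[-0.45,0,0],[0,0,0]],[0,[-0.45,0,0],[0,0,0]],[0,[0,0,0],[0,0,0]]]'
python3 - <<'E'
from station import r
import cv2,pickle
for n in("side","top"):
    c=r.capture(n);pickle.dump(c,open(f"{n}3.pkl","wb"));x,y=(200,110) if n=="side" else (190,100)
    cv2.imwrite(f"pics/{n}3.png",cv2.resize(c["img"][y:y+150,x:x+200],None,fx=4,fy=4,interpolation=cv2.INTER_CUBIC))
E
```

```text
time_s: 5.9
tcp_pos: [0.6801, 0.0539, 0.1314]
ee_rot: [[0.918, -0.395, -0.006], [-0.395, -0.918, -0.001], [-0.005, 0.004, -1.0]]
wrist_force: [0.5, 0.0, -0.2]
gripper_width: 0.498
time_s: 6.7
tcp_pos: [0.6801, 0.0538, 0.1308]
ee_rot: [[0.022, -1.0, -0.007], [-1.0, -0.022, -0.002], [0.002, 0.007, -1.0]]
wrist_force: [0.8, 1.0, 0.9]
gripper_width: 0.497
time_s: 7.1
tcp_pos: [0.6764, 0.1937, 0.1306]
ee_rot: [[0.034, -0.999, -0.005], [-0.999, -0.034, -0.002], [0.002, 0.005, -1.0]]
wrist_force: [-0.7, -0.8, -0.1]
gripper_width: 0.497
```

View pics/top3.png

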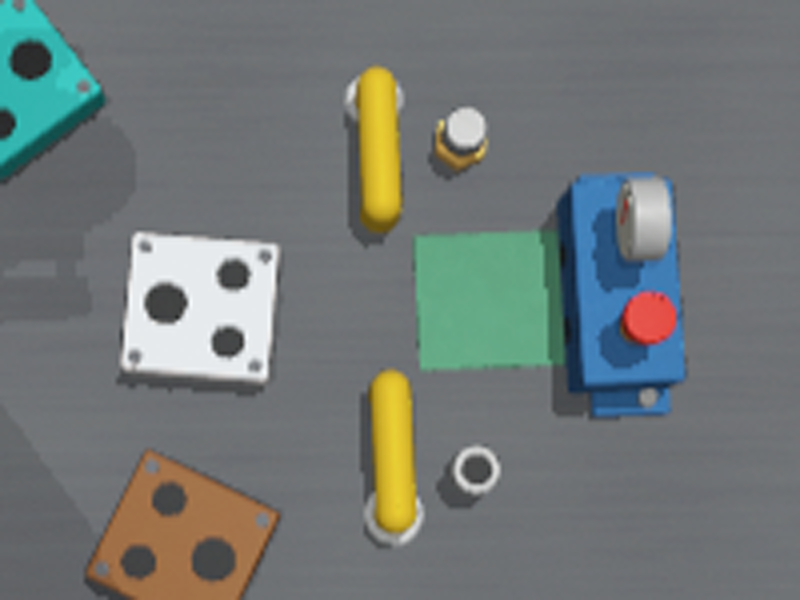

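View pics/side3.png

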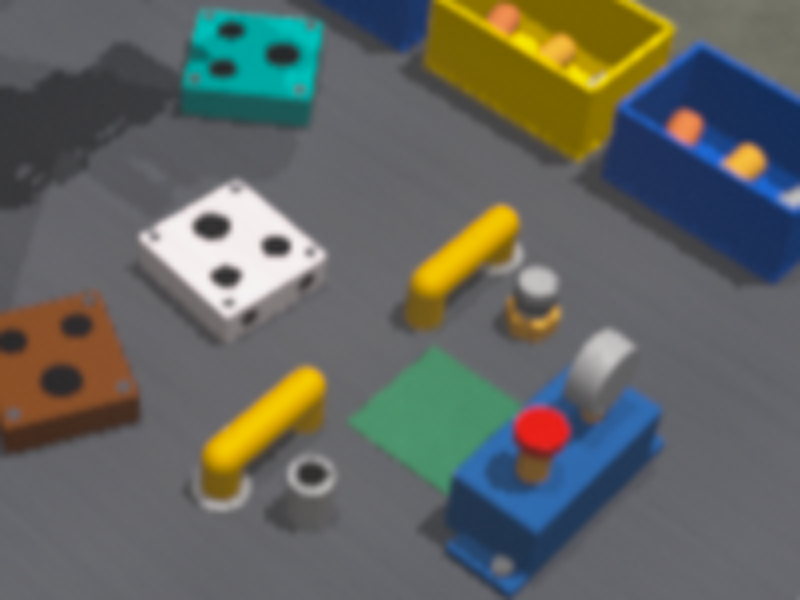

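Clear view: the block's corners in the top crop are about (136,233), (280,243), (268,382) and (122,370). I compute its pose relative to the dock.

```bash
cat >> h.py <<'E'
O=np.array([.595,-.0738]);A=np.radians(-88.4)
UX=np.array([np.cos(A),np.sin(A)]);UY=np.array([-np.sin(A),np.cos(A)])
def dock(p): d=np.array(p)[:2]-O;return np.array([d@UX,d@UY])
def block(c,lo=165):
    h=cv2.cvtColor(c["img"],cv2.COLOR_BGR2HSV)
    m=cv2.inRange(h,(0,0,lo),(180,40,255));m=cv2.morphologyEx(m,cv2.MORPH_CLOSE,np.ones((7,7)))
    best=[q for q in cnts(m,800) if 200<cv2.boundingRect(q)[0]<330 and 120<cv2.boundingRect(q)[1]<230]
    q=max(best,key=cv2.contourArea).astype(float)[:,0]
    Q=np.array([dock(onz(c,p,.03)) for p in q],np.float32)*1000
    (cx,cy),(w,h2),a=cv2.minAreaRect(Q); a=(a+45)%90-45
    return cx,cy,w,h2,a
E
python3 - <<'E'
from h import *
T=pickle.load(open("top3.pkl","rb"));print(np.round(block(T),1))
S=pickle.load(open("side3.pkl","rb"))
for lo in(150,180):
    print(np.round(block(T,lo),1))
# two view height of block top via ports, dock frame inner posts
f=lambda p,x,y:(x+p[0]/4-.375,y+p[1]/4-.375)
tp=[(136,233),(280,243),(268,382),(122,370)];sp=[(238,178),(140,240),(225,328),(327,255)]
# crop order side: far corner.. match: top TL=rear+y -> side top(238,178)? 
for a,b in zip([tp[0],tp[1],tp[2],tp[3]],[sp[0],sp[3],sp[2],sp[1]]):
    p,e=tri(T,f(a,190,100),S,f(b,200,110));print(np.round(p*1e3),round(e*1e3,1),np.round(dock(onz(T,f(a,190,100),.03))*1e3,1))
for p,z in(((361,212),.022),((400,212),.022),((381,233),.031),((372,392),.02),((410,392),.02),((390,369),.031)): print("rail",np.round(dock(onz(T,f(p,190,100),.031))*1e3,1))
for p in((413,237),(548,231),(553,365),(420,369)): print("green",np.round(dock(onz(T,f(p,190,100),0))*1e3,1))
for p in((572,188),(583,389)): print("headtop",np.round(dock(onz(T,f(p,190,100),.055))*1e3,1))
E
```

```text
[-120.2    0.2   90.4   94.5   -7.4]
[-120.    -0.3   90.8   95.1   -7. ]
[-120.     0.4   88.8   94.2   -7.2]
[641.  87.  30.] 1.6 [-159.9   49.7]
[633.  -6.  27.] 0.7 [-66.7  39.1]
[544.   3.  17.] 1.2 [-78.  -51.2]
[553.  96.  25.] 4.0 [-171.4  -39.5]
rail [-13.4  57.1]
rail [11.8 56. ]
rail [-1.1 42.7]
rail [-11.8 -60.4]
rail [ 12.4 -61.4]
rail [  0.4 -46.1]
green [22.1 45.7]
green [112.1  46. ]
green [109.8 -44.1]
green [ 22.2 -43.1]
headtop [119.2  61.3]
headtop [117.9 -66.5]
```

```bash
python3 -m crank '[[0,[0.217,0.297,0],[0,0,0.008]],[0,[0.217,0.297,0],[0,0,0]],[0,[0.217,0.297,0],[0,0,0]],[0,[0,0,0],[0,0,0]]]'
python3 -m crank '[[0,[0,0,0.3],[0,0,0]],[0,[0,0,0.3],[0,0,0]],[0,[0,0,0.3],[0,0,0]],[0,[0,0,0.2],[0,0,0]],[0,[0,0,0.08],[0,0,0]],[0,[0,0,0],[0,0,0]],[0,[0,0,0],[0,0,0]]]'
```

```text
time_s: 7.6
tcp_pos: [0.5859, 0.1176, 0.1319]
ee_rot: [[0.018, -1.0, -0.007], [-1.0, -0.018, -0.002], [0.002, 0.007, -1.0]]
wrist_force: [2.1, 0.0, 0.7]
gripper_width: 0.503
time_s: 8.3
tcp_pos: [0.592, 0.1222, 0.0154]
ee_rot: [[0.022, -1.0, 0.001], [-1.0, -0.022, 0.0], [-0.0, -0.001, -1.0]]
wrist_force: [-0.2, -0.4, 0.4]
gripper_width: 0.501
```

```bash
python3 -m crank '[[0,[0.0,0.025,0.03],[0,0,-0.008]],[0,[0.05,0,0],[0,0,0]],[0,[0.05,0,0],[0,0,0]],[0,[0.05,0,0],[0,0,0]],[0,[0.05,0,0],[0,0,0]],[0,[0.05,0,0],[0,0,0]],[0,[0.05,0,0],[0,0,0]],[0,[0.05,0,0],[0,0,0]]]'
python3 -m crank '[[0,[0.05,0,0],[0,0,0]],[0,[0.05,0,0],[0,0,0]],[0,[0.05,0,0],[0,0,0]],[0,[0.05,0,0],[0,0,0]],[0,[0.05,0,0],[0,0,0]],[0,[0,0,0],[0,0,0]]]'
python3 - <<'E'
from station import r
from h import *
for n in("side","top"):
    c=r.capture(n);pickle.dump(c,open(f"{n}4.pkl","wb"));x,y=(200,110) if n=="side" else (190,100)
    cv2.imwrite(f"pics/{n}4.png",cv2.resize(c["img"][y:y+150,x:x+200],None,fx=4,fy=4,interpolation=cv2.INTER_CUBIC))
s=r.sense();print(dock(s["tcp_pos"]),s["wrist_force"])
try: print(np.round(block(c,150),1))
except Exception as e: print(e)
E
```

```text
time_s: 9.1
tcp_pos: [0.5901, 0.0881, 0.0121]
ee_rot: [[0.029, -1.0, 0.001], [-1.0, -0.029, 0.001], [-0.001, -0.001, -1.0]]
wrist_force: [-0.4, 3.8, 0.6]
gripper_width: 0.5
time_s: 9.7
tcp_pos: [0.5913, 0.0618, 0.0119]
ee_rot: [[0.029, -1.0, 0.001], [-1.0, -0.029, -0.0], [0.0, -0.001, -1.0]]
wrist_force: [0.8, 1.9, 1.1]
gripper_width: 0.502
[-0.13567478 -0.00057188] [0.53424551 1.85723562 1.17006533]
[-70.8   7.6  91.6  80.1  -2.4]
```

View pics/top4.png

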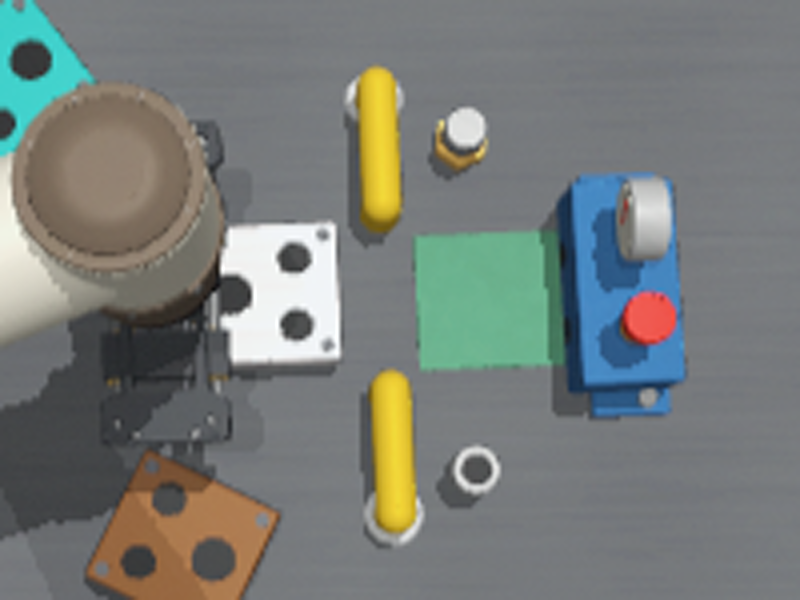

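View pics/side4.png

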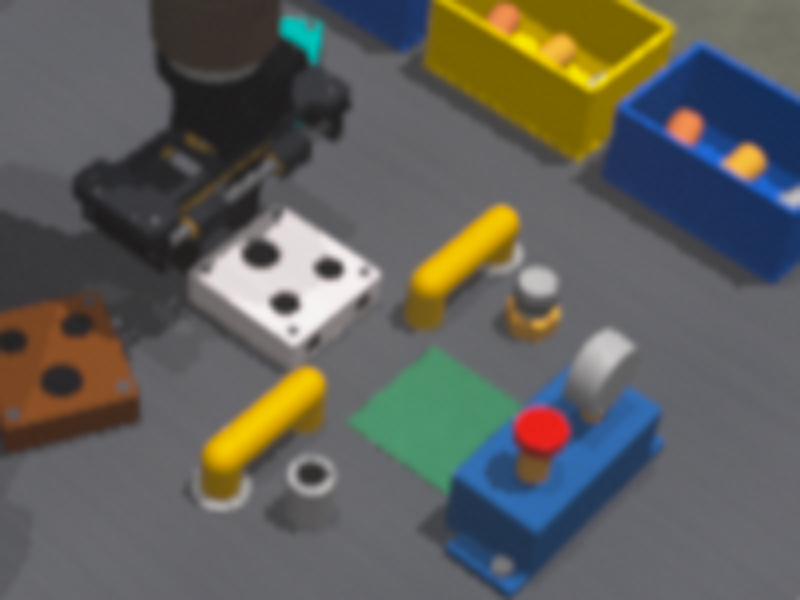

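The block is flush with both fingers. Its front corners in the top crop are about (337,222) and (342,362). I check how well it lines up with the gap.

```bash
python3 - <<'E'
from h import *
T=pickle.load(open("top4.pkl","rb"))
h=cv2.cvtColor(T["img"],cv2.COLOR_BGR2GRAY).astype(float)
# subpixel edges of block top: columns 255..270
def edge(line,a,b,sgn):
    g=np.diff(line[a:b])*sgn;g[g<0]=0;i=np.argmax(g);k=slice(max(i-2,0),i+3);w=g[k];return a+.5+(np.arange(len(g))[k]*w).sum()/w.sum()
U=[];L=[];F=[]
for x in range(252,270,2):
    U.append(dock(onz(T,(x,edge(h[:,x],145,165,1)),.03))*1e3);L.append(dock(onz(T,(x,edge(h[:,x],180,196,-1)),.03))*1e3)
for y in range(160,188,3): F.append(dock(onz(T,(edge(h[y],262,282,-1),y),.03))*1e3)
U,L,F=map(np.array,(U,L,F))
print("U",U[:,1].round(1),"L",L[:,1].round(1));print("F",F.round(1).tolist())
print("slopes",np.polyfit(U[:,0],U[:,1],1)[0]*57.3,np.polyfit(L[:,0],L[:,1],1)[0]*57.3,-np.polyfit(F[:,1],F[:,0],1)[0]*57.3)
# green in same picture
hs=cv2.cvtColor(T["img"],cv2.COLOR_BGR2HSV)[:,:,1].astype(float)
gu=np.array([dock(onz(T,(x,edge(hs[:,x],148,168,1)),0))*1e3 for x in range(298,324,3)])
gl=np.array([dock(onz(T,(x,edge(hs[:,x],182,200,-1)),0))*1e3 for x in range(298,324,3)])
print("green U",gu[:,1].round(1),"L",gl[:,1].round(1))
# rails side edges at mid
E

```

```text
U [51.4 51.5 51.9 51.8 51.6 51.5 51.5 51.2 51.1] L [-38.4 -38.3 -38.4 -38.6 -38.6 -38.7 -38.8 -38.6 -38.4]
F [[-30.7, 38.6], [-31.1, 30.7], [-31.1, 22.8], [-31.1, 14.9], [-30.5, 7.0], [-30.3, -0.8], [-30.4, -8.7], [-30.6, -16.5], [-30.9, -24.3], [-30.9, -32.1]]
slopes -0.5939579221597997 -0.3999279805975547 0.1687931164302184
green U [47.2 46.9 47.3 47.2 47.  46.6 46.2 46.7 46.2] L [-44.2 -44.  -44.1 -44.1 -44.5 -44.3 -44.6 -44.5 -44.2]
```

The block is square within about 0.5°, but its centre is at Y≈+6, while the green patch and rails put the centre line at about +0.7. That is more than the 3 mm of play, so I nudge it about 5 mm sideways from the +Y side before it enters the gap.

```bash
python3 -m crank '[[0,[-0.15,0,0],[0,0,0]],[0,[-0.15,0,0],[0,0,0]],[0,[0,0,-0.4],[0,0,0]],[0,[0,0,-0.4],[0,0,0]],[0,[0,0,-0.4],[0,0,0]],[0,[0,0,0],[0,0,-0.182]],[0,[0,0,0],[0,0,-0.182]],[0,[0,0,0],[0,0,-0.182]]]'
python3 -m crank '[[0,[0,0,0],[0,0,-0.182]],[0,[0,0,0],[0,0,-0.182]],[0,[0,0,0],[0,0,-0.182]],[0,[0,0,0],[0,0,-0.182]],[0,[0,0,0],[0,0,-0.182]],[0,[0,0,0],[0,0,-0.182]],[0,[0,0,0],[0,0,-0.182]],[0,[0,0,0],[0,0,-0.18]]]'
python3 -m crank '[[0,[0.3,0.28,0],[0,0,0]],[0,[0.3,0.28,0],[0,0,0]],[0,[0.3,0.28,0],[0,0,0]],[0,[0,0,0],[0,0,0]],[0,[0,0,0],[0,0,0]]]'
```

```text
time_s: 10.6
tcp_pos: [0.5891, 0.0936, 0.1317]
ee_rot: [[0.448, -0.894, -0.0], [-0.894, -0.448, -0.0], [-0.0, 0.0, -1.0]]
wrist_force: [-0.4, 0.4, -0.3]
gripper_width: 0.501
time_s: 11.4
tcp_pos: [0.589, 0.0935, 0.1311]
ee_rot: [[0.999, 0.036, -0.001], [0.036, -0.999, -0.001], [-0.001, 0.001, -1.0]]
wrist_force: [0.1, -0.8, -0.2]
gripper_width: 0.498
time_s: 11.9
tcp_pos: [0.6816, 0.0114, 0.1302]
ee_rot: [[1.0, 0.028, -0.003], [0.028, -1.0, -0.0], [-0.003, 0.0, -1.0]]
wrist_force: [-0.3, 0.7, 0.2]
gripper_width: 0.499
```

```bash
python3 -m crank '[[0,[0,0.03,0.2],[0,0,0]],[0,[0,0,0.3],[0,0,0]],[0,[0,0,0.3],[0,0,0]],[0,[0,0,0.2],[0,0,0]],[0,[0,0,0.1],[0,0,0]],[0,[0,0,0.08],[0,0,0]],[0,[0,0,0],[0,0,0]],[0,[0,0,0],[0,0,0]]]'
python3 - <<'E'
from station import r
from h import *
s=r.sense();print(dock(s["tcp_pos"]),s["tcp_pos"],np.degrees(np.arctan2(s["ee_rot"][1,0],s["ee_rot"][0,0])))
E
```

```text
time_s: 12.7
tcp_pos: [0.6828, 0.0085, 0.0147]
ee_rot: [[1.0, 0.029, 0.002], [0.029, -1.0, 0.0], [0.002, -0.0, -1.0]]
wrist_force: [-0.7, 0.4, -0.2]
gripper_width: 0.499
[-0.07985656  0.09004067] [0.68277584 0.00853951 0.01467481] 1.6853548886380771
```

```bash
python3 -m crank '[[0,[-0.05,0,0.02],[0,0,0]],[0,[-0.05,0,0],[0,0,0]],[0,[-0.05,0,0],[0,0,0]],[0,[-0.05,0,0],[0,0,0]],[0,[-0.05,0,0],[0,0,0]],[0,[-0.05,0,0],[0,0,0]],[0,[-0.03,0,0],[0,0,0]],[0,[0,0,0],[0,0,0]]]'
python3 - <<'E'
from station import r
from h import *
c=r.capture("top");pickle.dump(c,open("top5.pkl","wb"))
s=r.sense();print(dock(s["tcp_pos"]))
cv2.imwrite("pics/top5.png",cv2.resize(c["img"][100:250,190:390],None,fx=4,fy=4,interpolation=cv2.INTER_CUBIC))
h=cv2.cvtColor(c["img"],cv2.COLOR_BGR2GRAY).astype(float)
for x in range(245,270,3):
    l=h[180:198,x];i=np.argmax(-np.diff(l));print(x,i+180,np.round(dock(onz(c,(x,i+180.5),.03))*1e3,1),end=';')
E
```

```text
time_s: 13.5
tcp_pos: [0.6495, 0.0073, 0.0119]
ee_rot: [[1.0, 0.029, 0.001], [0.029, -1.0, 0.0], [0.001, -0.0, -1.0]]
wrist_force: [1.4, 0.1, 0.5]
gripper_width: 0.502
[-0.07956134  0.05673232]
245 192 [-107.5  -43.2];248 193 [-99.9 -46.1];251 192 [-92.1 -43.8];254 192 [-84.4 -44.1];257 192 [-76.8 -44.4];260 192 [-69.1 -44.7];263 192 [-61.4 -45.1];266 192 [-53.7 -45.4];269 192 [-46.  -45.7];
```

View pics/top5.png

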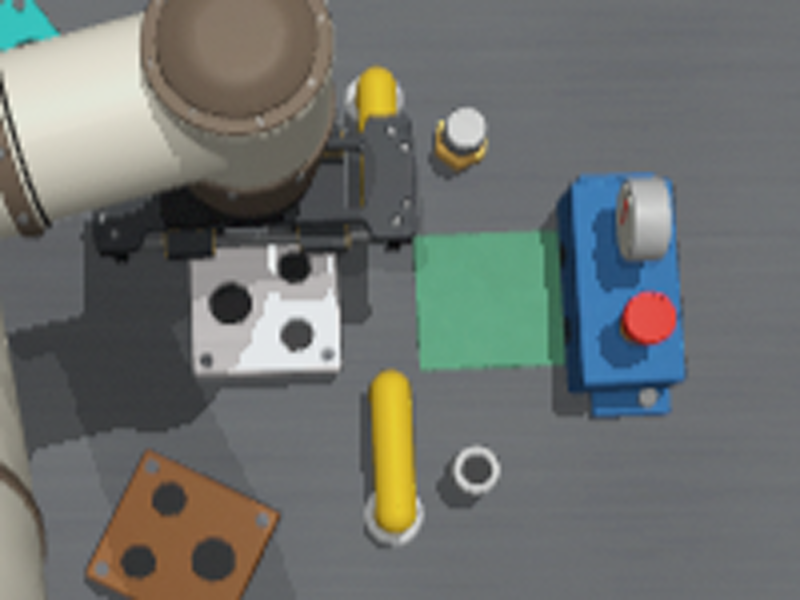

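The block's lower edge is now at Y≈-44.7, so it is centred within about 1 mm. I retract, turn and go behind it.

```bash
python3 -m crank '[[0,[0.15,0,0],[0,0,0]],[0,[0.15,0,0],[0,0,0]],[0,[0,0,-0.4],[0,0,0]],[0,[0,0,-0.4],[0,0,0]],[0,[0,0,-0.4],[0,0,0]],[0,[0,0,0],[0,0,0.182]],[0,[0,0,0],[0,0,0.182]],[0,[0,0,0],[0,0,0.182]]]'
python3 -m crank '[[0,[0,0,0],[0,0,0.182]],[0,[0,0,0],[0,0,0.182]],[0,[0,0,0],[0,0,0.182]],[0,[0,0,0],[0,0,0.182]],[0,[0,0,0],[0,0,0.182]],[0,[0,0,0],[0,0,0.182]],[0,[0,0,0],[0,0,0.182]],[0,[0,0,0],[0,0,0.18]]]'
python3 -m crank '[[0,[-0.35,0.2,0],[0,0,0]],[0,[-0.35,0.2,0],[0,0,0]],[0,[-0.35,0.2,0],[0,0,0]],[0,[0,0,0],[0,0,0]],[0,[0,0,0],[0,0,0]]]'
python3 - <<'E'
from station import r
from h import *
c=r.capture("top");pickle.dump(c,open("top6.pkl","wb"))
s=r.sense();print(dock(s["tcp_pos"]),np.degrees(np.arctan2(s["ee_rot"][1,0],s["ee_rot"][0,0])))
cv2.imwrite("pics/top6.png",cv2.resize(c["img"][100:250,190:390],None,fx=4,fy=4,interpolation=cv2.INTER_CUBIC))
print(block(c,150))
E
```

```text
time_s: 14.35
tcp_pos: [0.6781, 0.0078, 0.1316]
ee_rot: [[0.919, -0.395, -0.002], [-0.395, -0.919, 0.0], [-0.002, 0.001, -1.0]]
wrist_force: [0.2, 0.7, 0.7]
gripper_width: 0.504
time_s: 15.15
tcp_pos: [0.678, 0.0078, 0.131]
ee_rot: [[0.023, -1.0, -0.003], [-1.0, -0.023, -0.0], [0.0, 0.003, -1.0]]
wrist_force: [-0.1, 0.1, -0.1]
gripper_width: 0.499
time_s: 15.65
tcp_pos: [0.6153, 0.1117, 0.1316]
ee_rot: [[0.03, -1.0, -0.001], [-1.0, -0.03, -0.001], [0.001, 0.001, -1.0]]
wrist_force: [-0.7, -0.0, -0.6]
gripper_width: 0.499
[-0.18420841  0.02598861] -88.33318087975502
(-78.08416748046875, 0.3241310119628906, 94.7756576538086, 90.95639038085938, 0.14694520831108093)
```

View pics/top6.png

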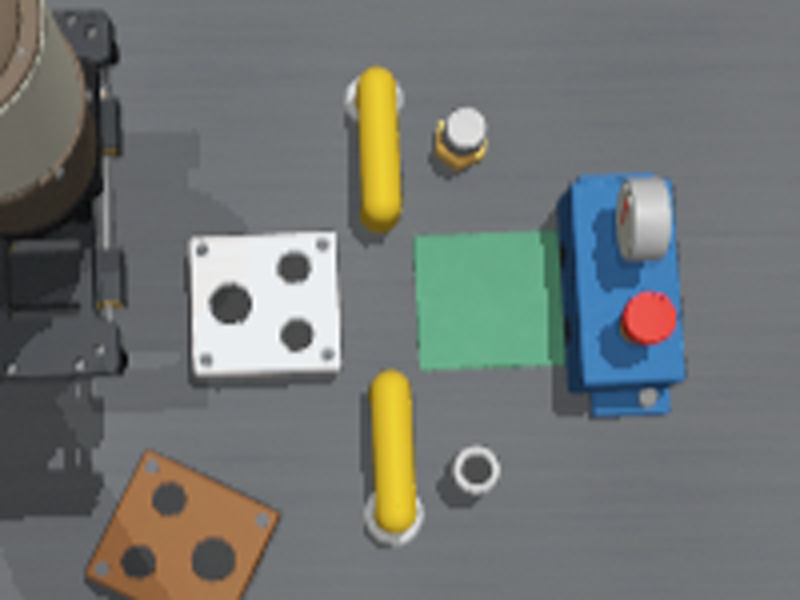

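Block is at X -78, Y +0.3, yaw +0.15°, aligned with the gap. I centre the hand behind it, descend and push.

```bash
python3 -m crank '[[0,[0.1,0.128,0],[0,0,0]],[0,[0.1,0.127,0],[0,0,0]],[0,[0,0,0.3],[0,0,0]],[0,[0,0,0.3],[0,0,0]],[0,[0,0,0.3],[0,0,0]],[0,[0,0,0.2],[0,0,0]],[0,[0,0,0.09],[0,0,0]],[0,[0,0,0],[0,0,0]]]'
python3 -m crank '[[0,[0,0,0],[0,0,0]]]'
python3 - <<'E'
from station import r
from h import *
s=r.sense();print(dock(s["tcp_pos"]),s["tcp_pos"],np.degrees(np.arctan2(s["ee_rot"][1,0],s["ee_rot"][0,0])))
E
```

```text
time_s: 16.5
tcp_pos: [0.5908, 0.0892, 0.0111]
ee_rot: [[0.027, -1.0, -0.003], [-1.0, -0.027, -0.001], [0.001, 0.003, -1.0]]
wrist_force: [-0.3, -0.5, 0.5]
gripper_width: 0.503
time_s: 16.6
tcp_pos: [0.5922, 0.0902, 0.0133]
ee_rot: [[0.028, -1.0, 0.001], [-1.0, -0.028, 0.0], [-0.0, -0.001, -1.0]]
wrist_force: [0.3, -0.2, 1.0]
gripper_width: 0.499
[-0.16399196  0.00178078] [0.59220116 0.09017774 0.01330854] -88.38268312403352
```

```bash
python3 -m crank '[[0,[0.05,0.01,0],[0,0,0]],[0,[0.05,0,0],[0,0,0]],[0,[0.05,0,0],[0,0,0]],[0,[0.05,0,0],[0,0,0]],[0,[0.05,0,0],[0,0,0]],[0,[0.05,0,0],[0,0,0]],[0,[0.05,0,0],[0,0,0]],[0,[0.05,0,0],[0,0,0]]]'
python3 -m crank '[[0,[0.04,0,0],[0,0,0]],[0,[0.04,0,0],[0,0,0]],[0,[0.04,0,0],[0,0,0]],[0,[0.04,0,0],[0,0,0]],[0,[0.04,0,0],[0,0,0]],[0,[0.04,0,0],[0,0,0]]]'
python3 - <<'E'
from station import r
from h import *
for n in("side","top"):
    c=r.capture(n);pickle.dump(c,open(f"{n}7.pkl","wb"));x,y=(200,110) if n=="side" else (190,100)
    cv2.imwrite(f"pics/{n}7.png",cv2.resize(c["img"][y:y+150,x:x+200],None,fx=4,fy=4,interpolation=cv2.INTER_CUBIC))
s=r.sense();print(dock(s["tcp_pos"]),s["wrist_force"])
E
```

```text
time_s: 17.4
tcp_pos: [0.5918, 0.0508, 0.0127]
ee_rot: [[0.029, -1.0, 0.001], [-1.0, -0.029, 0.001], [-0.001, -0.001, -1.0]]
wrist_force: [-1.0, 4.2, 0.7]
gripper_width: 0.503
time_s: 18.0
tcp_pos: [0.5923, 0.0263, 0.0127]
ee_rot: [[0.029, -1.0, 0.0], [-1.0, -0.029, 0.0], [-0.0, -0.0, -1.0]]
wrist_force: [0.1, 5.3, 2.2]
gripper_width: 0.5
[-9.95185943e-02 -1.37679880e-05] [0.2305292  1.59940887 0.12200615]
```

View pics/top7.png

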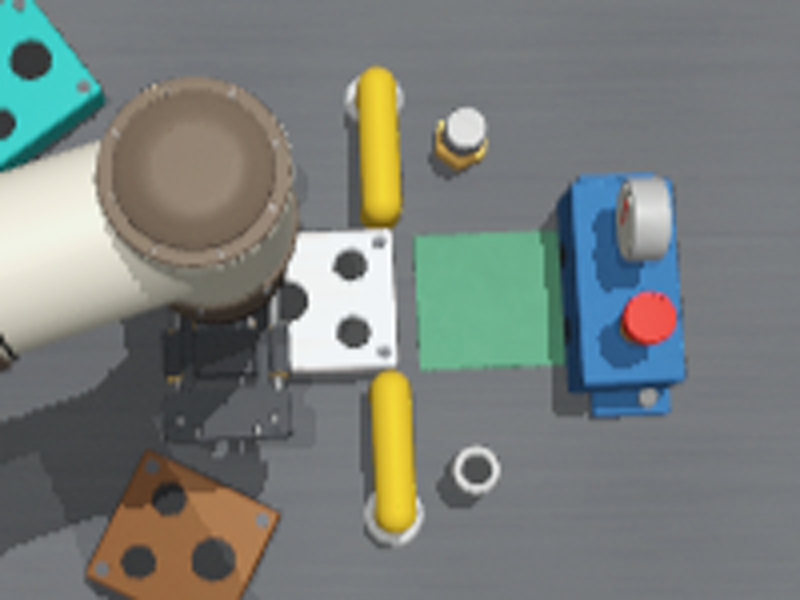

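View pics/side7.png

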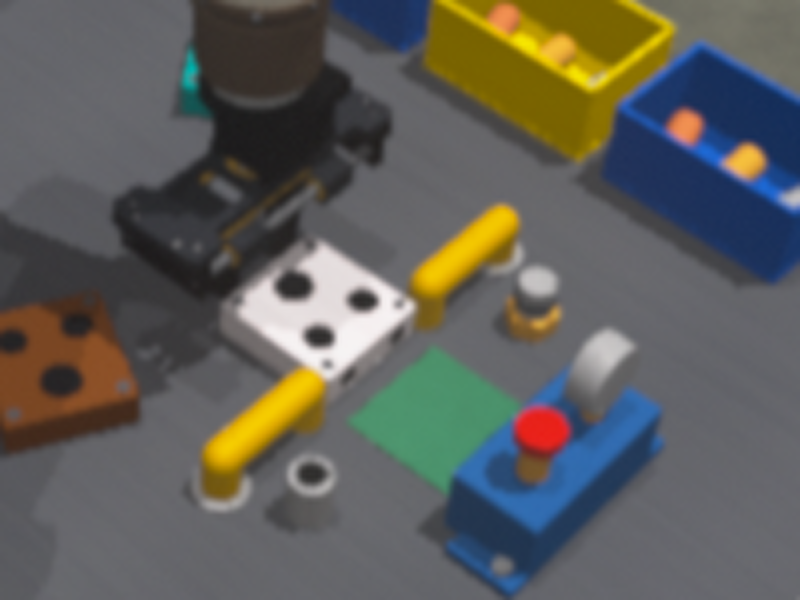

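The nose is between the posts (top crop, front edge at x≈395) and the force is only a few newtons. I continue.

```bash
python3 -m crank '[[0,[0.05,0,0],[0,0,0]],[0,[0.05,0,0],[0,0,0]],[0,[0.05,0,0],[0,0,0]],[0,[0.05,0,0],[0,0,0]],[0,[0.05,0,0],[0,0,0]],[0,[0.05,0,0],[0,0,0]],[0,[0.05,0,0],[0,0,0]],[0,[0.05,0,0],[0,0,0]]]'
python3 -m crank '[[0,[0.05,0,0],[0,0,0]],[0,[0.05,0,0],[0,0,0]],[0,[0.05,0,0],[0,0,0]],[0,[0.05,0,0],[0,0,0]],[0,[0.05,0,0],[0,0,0]],[0,[0.05,0,0],[0,0,0]],[0,[0.05,0,0],[0,0,0]],[0,[0.05,0,0],[0,0,0]]]'
python3 - <<'E'
from station import r
from h import *
for n in("side","top"):
    c=r.capture(n);pickle.dump(c,open(f"{n}8.pkl","wb"));x,y=(200,110) if n=="side" else (190,100)
    cv2.imwrite(f"pics/{n}8.png",cv2.resize(c["img"][y:y+150,x:x+200],None,fx=4,fy=4,interpolation=cv2.INTER_CUBIC))
s=r.sense();print(dock(s["tcp_pos"]),s["wrist_force"],np.degrees(np.arctan2(s["ee_rot"][1,0],s["ee_rot"][0,0])))
E
```

```text
time_s: 18.9
tcp_pos: [0.5933, -0.0134, 0.0127]
ee_rot: [[0.029, -1.0, 0.0], [-1.0, -0.029, 0.0], [-0.0, -0.0, -1.0]]
wrist_force: [-0.5, 5.7, 2.3]
gripper_width: 0.503
time_s: 19.7
tcp_pos: [0.5943, -0.0534, 0.0127]
ee_rot: [[0.029, -1.0, -0.0], [-1.0, -0.029, 0.0], [-0.0, 0.0, -1.0]]
wrist_force: [0.8, 4.9, 2.7]
gripper_width: 0.496
[-0.01967772 -0.00021175] [0.57559571 1.90317012 0.53961527] -88.37083063739364
```

View pics/top8.png

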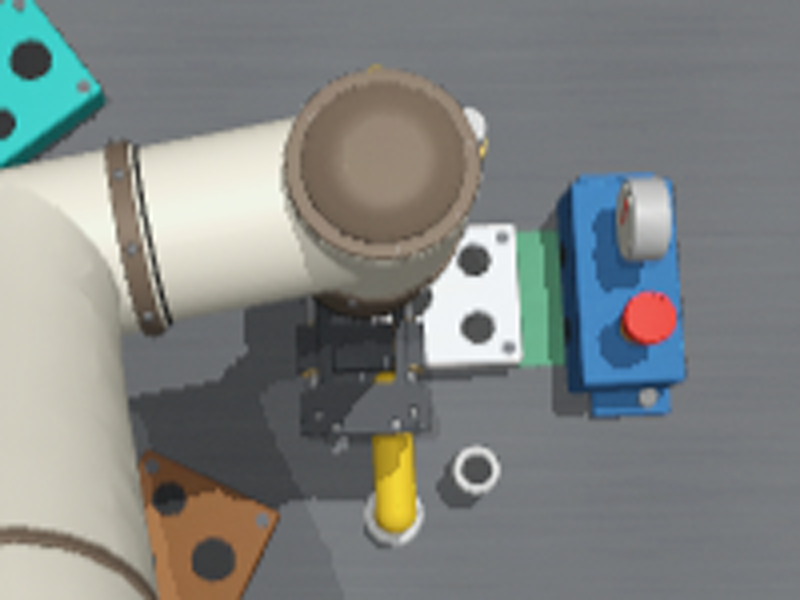

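View pics/side8.png

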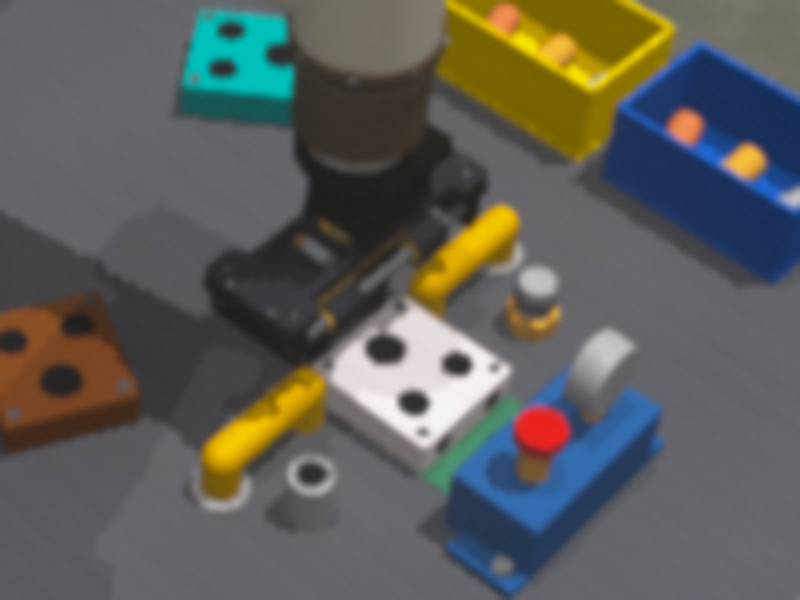

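```bash
python3 -m crank '[[0,[0.04,0,0],[0,0,0]],[0,[0.04,0,0],[0,0,0]],[0,[0.04,0,0],[0,0,0]],[0,[0.04,0,0],[0,0,0]],[0,[0.04,0,0],[0,0,0]],[0,[0.04,0,0],[0,0,0]],[0,[0.03,0,0],[0,0,0]]]'
python3 -m crank '[[0,[0.02,0,0],[0,0,0]]]'
python3 -m crank '[[0,[0.02,0,0],[0,0,0]]]'
```

```text
time_s: 20.5
tcp_pos: [0.595, -0.0801, 0.0126]
ee_rot: [[0.029, -1.0, -0.0], [-1.0, -0.029, 0.0], [-0.0, 0.0, -1.0]]
wrist_force: [0.4, 6.1, 2.4]
gripper_width: 0.502
time_s: 20.6
tcp_pos: [0.595, -0.0821, 0.0126]
ee_rot: [[0.029, -1.0, -0.0], [-1.0, -0.029, 0.0], [-0.0, 0.0, -1.0]]
wrist_force: [-0.3, 5.5, 2.7]
gripper_width: 0.499
time_s: 20.7
tcp_pos: [0.5951, -0.084, 0.0126]
ee_rot: [[0.029, -1.0, -0.0], [-1.0, -0.029, 0.0], [-0.0, 0.0, -1.0]]
wrist_force: [-0.3, 6.8, 2.3]
gripper_width: 0.499
```

```bash
python3 -m crank '[[0,[0.01,0,0],[0,0,0]]]'
python3 -m crank '[[0,[0.01,0,0],[0,0,0]]]'
python3 -m crank '[[0,[0.01,0,0],[0,0,0]]]'
```

```text
time_s: 20.8
tcp_pos: [0.5951, -0.0851, 0.0126]
ee_rot: [[0.029, -1.0, -0.0], [-1.0, -0.029, 0.0], [-0.0, 0.0, -1.0]]
wrist_force: [-0.9, 7.0, 3.7]
gripper_width: 0.502
time_s: 20.9
tcp_pos: [0.5951, -0.086, 0.0126]
ee_rot: [[0.029, -1.0, -0.0], [-1.0, -0.029, 0.0], [-0.0, 0.0, -1.0]]
wrist_force: [-0.7, 5.1, 2.6]
gripper_width: 0.5
time_s: 21.0
tcp_pos: [0.5952, -0.0862, 0.0126]
ee_rot: [[0.028, -1.0, -0.0], [-1.0, -0.028, 0.001], [-0.001, 0.0, -1.0]]
wrist_force: [-0.5, 12.5, 3.5]
gripper_width: 0.5
```

```bash
python3 -m crank '[[0,[0.005,0,0],[0,0,0]],[0,[0,0,0],[0,0,0]]]'
python3 -m crank '[[0,[0.01,0,0],[0,0,0]],[0,[0,0,0],[0,0,0]]]'
python3 - <<'E'
from station import r
s=r.sense();print(s["moment"],s["wrist_force"])
E
```

```text
time_s: 21.2
tcp_pos: [0.5952, -0.0862, 0.0126]
ee_rot: [[0.029, -1.0, -0.0], [-1.0, -0.029, 0.002], [-0.002, 0.0, -1.0]]
wrist_force: [-0.2, 10.4, 3.2]
gripper_width: 0.498
time_s: 21.4
tcp_pos: [0.5954, -0.0863, 0.0127]
ee_rot: [[0.028, -1.0, 0.0], [-1.0, -0.028, 0.003], [-0.003, -0.0, -1.0]]
wrist_force: [-0.8, 13.2, 4.1]
gripper_width: 0.498
[ 4.19247877  0.23539654 -0.16084711] [-0.83041228 13.24820658  4.11995963]
```

```bash
python3 -m crank '[[0,[0.02,0,0],[0,0,0]],[0,[0,0,0],[0,0,0]]]'
python3 -m crank '[[0,[0.02,0,0],[0,0,0]],[0,[0,0,0],[0,0,0]]]'
python3 - <<'E'
from station import r
from h import *
for n in("side","top"):
    c=r.capture(n);pickle.dump(c,open(f"{n}9.pkl","wb"));x,y=(200,110) if n=="side" else (190,100)
    cv2.imwrite(f"pics/{n}9.png",cv2.resize(c["img"][y:y+150,x:x+200],None,fx=4,fy=4,interpolation=cv2.INTER_CUBIC))
s=r.sense();print(dock(s["tcp_pos"]),s["wrist_force"],np.degrees(np.arctan2(s["ee_rot"][1,0],s["ee_rot"][0,0])))
E
```

```text
time_s: 21.6
tcp_pos: [0.5954, -0.0865, 0.0127]
ee_rot: [[0.028, -1.0, 0.001], [-1.0, -0.028, 0.005], [-0.005, -0.001, -1.0]]
wrist_force: [-1.4, 21.6, 4.8]
gripper_width: 0.501
time_s: 21.8
tcp_pos: [0.5954, -0.0866, 0.0127]
ee_rot: [[0.028, -1.0, 0.001], [-1.0, -0.028, 0.007], [-0.007, -0.001, -1.0]]
wrist_force: [-3.4, 28.2, 6.5]
gripper_width: 0.497
[1.27864227e-02 7.61470687e-05] [-2.87021023 29.14801338  5.9110801 ] -88.39228561771787
```

View pics/top9.png

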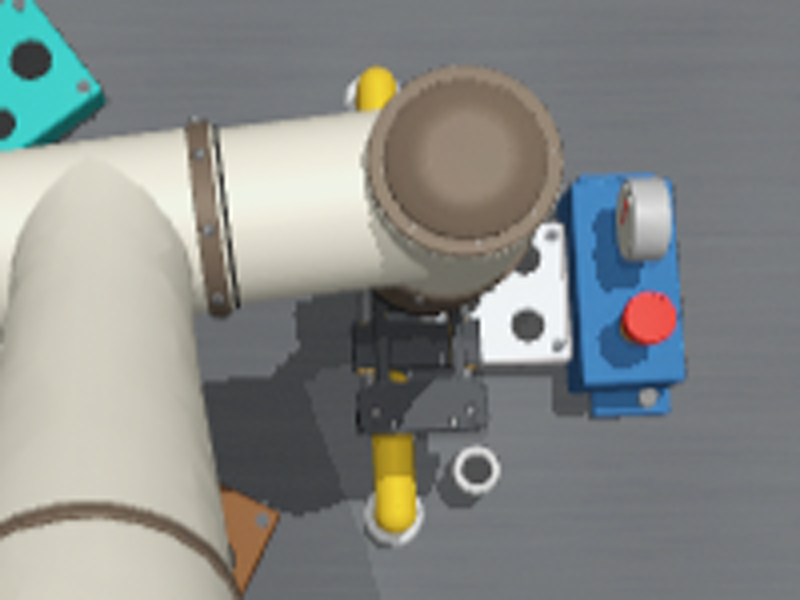

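View pics/side9.png

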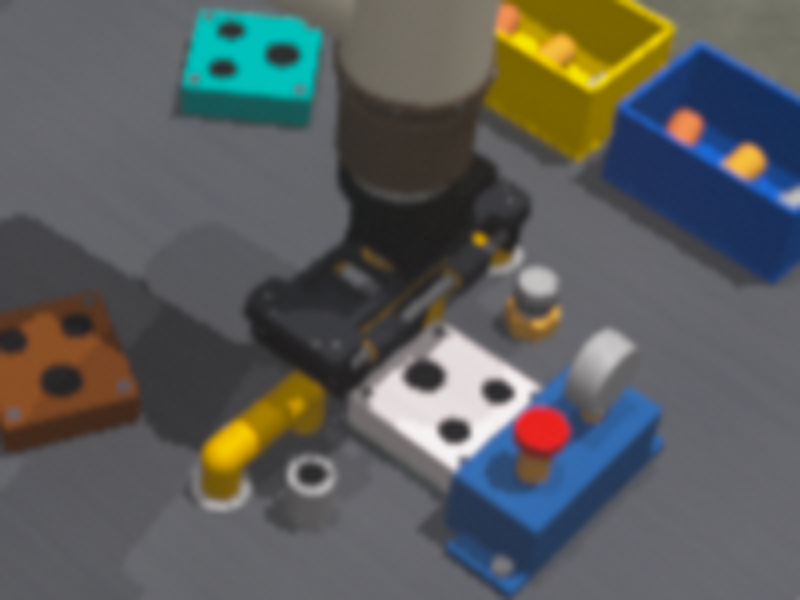

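The TCP stopped at X = +12.8 mm (12.5 predicted) under 28 N, so the block is against the face in both views. I back straight off, lift clear and verify.

```bash
python3 -m crank '[[0,[-0.05,0,0],[0,0,0]],[0,[-0.1,0,0],[0,0,0]],[0,[-0.2,0,0],[0,0,0]],[0,[-0.3,0,0],[0,0,0]],[0,[-0.2,0,-0.1],[0,0,0]],[0,[0,0,-0.4],[0,0,0]],[0,[0,0,-0.4],[0,0,0]],[0,[0,0,-0.4],[0,0,0]]]'
python3 -m crank '[[0,[-0.4,0,0],[0,0,0]],[0,[-0.4,0,0],[0,0,0]],[0,[-0.4,0,0],[0,0,0]],[0,[0,0,0],[0,0,0]],[0,[0,0,0],[0,0,0]]]'
python3 - <<'E'
from station import r
from h import *
C={}
for n in("side","top"):
    c=C[n]=r.capture(n);pickle.dump(c,open(f"{n}10.pkl","wb"));x,y=(200,110) if n=="side" else (190,100)
    cv2.imwrite(f"pics/{n}10.png",cv2.resize(c["img"][y:y+150,x:x+200],None,fx=4,fy=4,interpolation=cv2.INTER_CUBIC))
    cv2.imwrite(f"pics/{n}10full.png",c["img"])
print(np.round(block(C["top"],150),1),np.round(block(C["top"],180),1))
E
```

```text
time_s: 22.7
tcp_pos: [0.5919, -0.0088, 0.1431]
ee_rot: [[0.028, -1.0, -0.003], [-1.0, -0.028, -0.002], [0.002, 0.003, -1.0]]
wrist_force: [0.4, -0.4, 0.2]
gripper_width: 0.499
time_s: 23.2
tcp_pos: [0.5889, 0.1118, 0.1418]
ee_rot: [[0.03, -1.0, -0.002], [-1.0, -0.03, -0.002], [0.002, 0.002, -1.0]]
wrist_force: [-0.0, -1.0, -0.2]
gripper_width: 0.499
[69.2  0.3 91.1 94.3 -0.2] [69.3  0.8 89.4 93.6 -0.1]
```

View pics/top10.png

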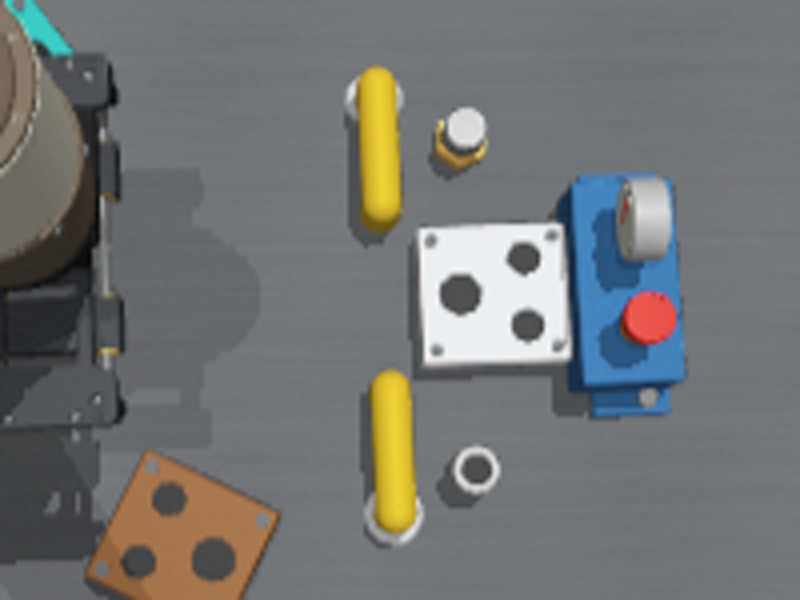

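View pics/side10.png

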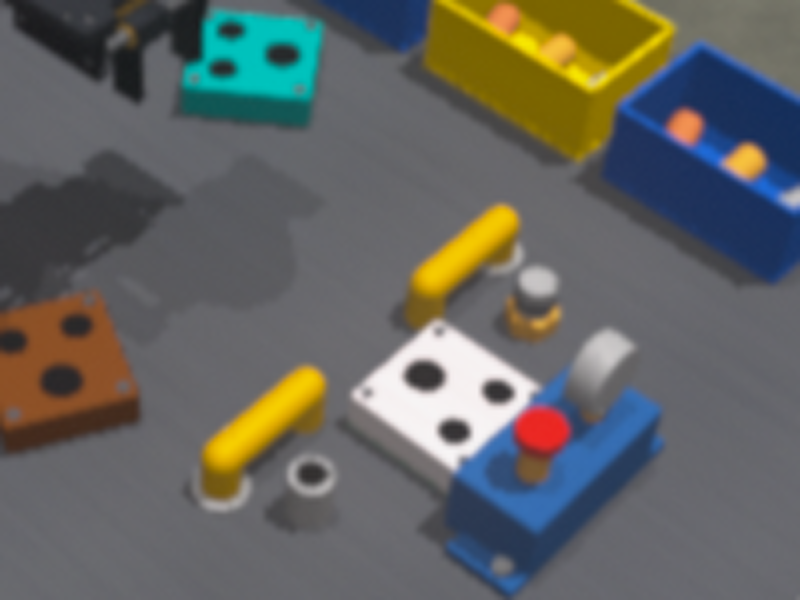

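View pics/top10full.png

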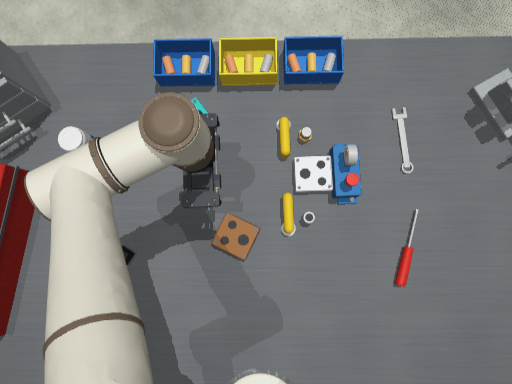

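The block is seated at X 69.3 (70 nominal), Y +0.5, yaw -0.2°, and the coupling and socket have not moved. The forearm appears over the can and cup in the top view, so I check the full side view.

View pics/side10full.png

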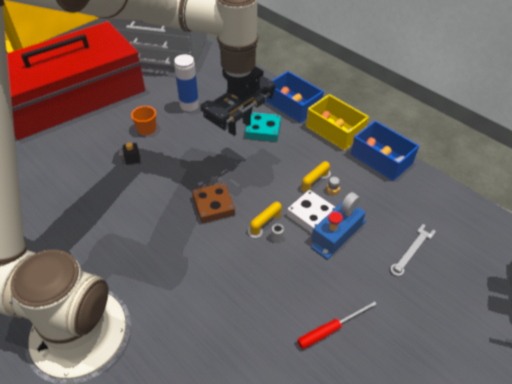

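```bash
python3 - <<'E'
from h import *
# change of loose objects between first and last pictures
a=pickle.load(open("side0.pkl","rb"))["img"];b=pickle.load(open("side10.pkl","rb"))["img"]
for n,(x,y,w,h) in dict(can=(172,50,30,62),cup=(128,102,34,36),sol=(118,138,26,28),coup=(324,174,20,24),sock=(270,222,18,22),wr=(385,220,55,60),dr=(290,295,95,60)).items():
    p=a[y:y+h,x:x+w];R=b[y-6:y+h+6,x-6:x+w+6];m=cv2.matchTemplate(R,p,cv2.TM_CCOEFF_NORMED);_,v,_,l=cv2.minMaxLoc(m);print(n,round(v,3),(l[0]-6,l[1]-6))
E
```

```text
can 0.998 (0, 0)
cup 1.0 (0, 0)
sol 0.91 (0, 0)
coup 1.0 (0, 0)
sock 0.999 (0, 0)
wr 1.0 (0, 0)
dr 0.999 (0, 0)
```

Everything is in place: the can at (186,80), cup at (145,120) and solenoid at (131,152) have not moved, and the arm is high and clear. I hand the job in.

```bash
python3 -c "
from station import r
print(r.finish_job())"
```

```text
the job is handed in; nothing more can be done
None
```

The aluminium block is through the gap and seated square against the blue test head, with the hand lifted clear; I handed the job in at about 23 s. I squared and centred it with a two-finger push on its side. It then drifted about 6 mm off line while being pushed from behind, so I nudged it back 5 mm before it entered the gap. Then I pushed it through from behind until it stopped against the head at about 28 N.

**Last checks (top view, dock frame):**
- **Block position:** the centre is at X 69.3 mm (nominal 70), Y +0.3 to +0.8 mm, and yaw is about -0.2°. The 0.7 mm difference in X is within the camera error, and the finger stop at X 12.8 mm (12.5 expected) agrees with full seating.
- **Loose items:** all seven matched their starting images with zero shift. The solenoid matched less well (0.91), which I put down to the arm's shadow on it.
- **Disagreements:** the two views differed by a few millimetres, up to about 9 mm at one block corner. Block-top heights from the two views came out at 17–30 mm against 30 mm stated. I relied on top-view positions for the fit.

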